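Move the card terminal's post to the other quarter-turn desk mount

TASK

Move the card terminal's post from the desk mount it is locked in to the empty mount: press it down, turn it a quarter turn counter-clockwise and lift it out, then pass its T-toggle through the slot of the empty mount, press down and turn it a quarter turn clockwise until it is locked there upright, with its terminal plate facing the same side of the mount (the staff side, towards you) as before. The slotted plate of the empty mount has some side play, so feel for the slot; go gently, never forcing the post against a mount with 40 N (4 kg) or more, let go of it when it is locked, and leave the other things on the desk where they are.

Things in the scene. Friction and masses are not known exactly. Their poses are not given: they have to be found in the camera images.
- post: Terminal post, 0.22 to 0.34 kg, upright: aluminium column, 40 mm along its x, 26 along its y, reaching 126 mm above the origin; round dark foot 68 mm across, 16 high; T-toggle below. Origin: on the axis at the foot's underside, z up. Grasp the column across the 26 mm, about 90 mm above the origin. Locked in a mount, the origin is 37 mm above the desk and its yaw equals the mount's.
- post_toggle (a point): Centre of the toggle's flat steel bar, on the post's axis 15 mm below its origin: 40 mm long along the post's y, 9 mm wide along its x, 8 mm high (its bottom is 19 mm below the post's origin), on a neck 9 mm thick.
- post_plate (a point): Centre of the post's terminal plate (dark steel, upright, 72 mm wide, 56 mm high, takes the back of a card terminal): 40 mm from the axis on the post's -x side, 72 mm above the post's origin. With the post locked it is on the mount's -x side.
- mount_old: The mount in which the post is locked at the start; built like mount_new, same frame. Its plate stands in the middle of its play. Taking the post out: press it down until its foot meets the plate, turn it a quarter turn COUNTER-CLOCKWISE seen from above, lift.
- mount_new: The empty mount: black housing 104 x 104 mm, 30 high, screwed down. Origin: centre of its underside on the desk, x, y along its sides, z up. In its mouth a steel plate with a slot along x, 44 x 12 mm, 6 deep. The plate (with collar) floats: it stands up to 6 mm either way along y (never x) from the housing's centre, held by friction (5 N shifts it). This pose is the housing's.
- mount_new_top (a point): Point over the housing's centre at the height of the slotted plate's top, 32 mm above the desk. The hollow under the plate is 23 mm deep. The bar drops through when it lies along the slot: post yaw = mount yaw + 90 degrees. If it misses, it stands on the plate with the post's origin 51 mm above the desk.
- mount_new_collar (a point): Point over the housing's centre at the height of the free top of the black spring collar round the slot (61 mm outside, 48 inside), 41 mm above the desk. The post's foot presses it down, 3.5 N to start, 10 N when fully sunk 9 mm (foot on the plate, origin 32 mm above the desk).
- mount_new_lock (a point): Where the locked post's origin lies (plate in mid play), 37 mm above the desk. To lock: foot down to 32 to 33.5 mm (else the bar meets ribs 3 mm high under the plate), a quarter turn CLOCKWISE seen from above up to a stop (the other way it jams after 35 degrees), let go: the collar lifts the post and the bar snaps up into a groove between the ribs, where it cannot turn.
- card_terminal: Bystander: black card terminal 168 x 68 x 45 mm lying on the desk. Origin: centre of its underside.
- padlock: Bystander: padlock lying on its face, 72 x 45 x 21 mm. Origin: centre of the underside.

How it is judged:
On the way, in this order (a step that is already met when the one before it is completed fails the run):
1. the post is out of the mount it stood in (its foot more than 65 mm above the desk) (z of post in the frame of mount_old above 0.065 m), for 0.1 s.
2. its toggle is through the slot of the empty mount and the foot pressed down on the collar (underside less than 34 mm above the desk) (z of post in the frame of mount_new below 0.034 m and horizontal distance between post and mount_new below 0.01 m), for 0.05 s.
At the end, for the whole second after the job is handed in: The post is locked in the mount that was empty: within 10 mm of its centre, foot underside 35.2 to 39 mm above the desk (bar up in the groove), yaw within 8 degrees of the mount's, upright within 3.4 degrees, terminal plate on the mount's -x side, at rest (horizontal distance between post and mount_new below 0.01 m and z of post in the frame of mount_new between 0.0352 and 0.039 m and angle between the x axis of post and the x axis of mount_new, either way round below 0.14 rad and x of post_plate in the frame of mount_new below -0.025 m and angle between post's own z axis and vertical below 0.06 rad and linear speed of post below 0.02 m/s); the robot touches nothing.
It fails at once if the post is forced against a mount with more than 40 N (contact force between post and mount_new above 40 N or contact force between post and mount_old above 40 N).
It fails at once if the post is tipped more than 30 degrees (angle between post's own z axis and vertical above 0.52 rad).
It fails at once if another thing on the desk is shifted by more than 30 mm (distance of any of card_terminal, padlock from where it was at the start of the episode above 0.03 m).
It also fails if it takes over 51 s, if anything falls off the work surface, if the arm or the gripper's body presses on something with over 40 N, if the wrist force passes 120 N, or if a joint passes its speed limit or range.

ROBOT

A 7-joint arm with a two-finger parallel gripper is mounted at the origin on a cart in front of the work surface, level with it; the furniture and walls round the work are solid. World frame = base frame: x ahead of the robot, y to its left, z up, the work surface at z = 0. Lengths are in m, angles in rad, forces in N, time in s.
With the tool pointing down it reaches from about 0.4 to 0.925 m from the base axis. Payload 4.1 kg.
Tool frame: the origin (TCP) lies midway between the tips of the shut fingers; the grasp point (between the pads) lies 19 mm behind it (tcp_to_grasp is the distance from the TCP to the grasp point, in m); z points along the fingers, y is the line along which they close (so a half turn about z gives the same grasp; the last joint's range is limited). The gripper opens to 85 mm and grips with 20 to 120 N. Pads are 22 mm wide; open, the fingers measure 114 mm over their backs; the gripper's body (76 mm by 85 mm) begins 54 mm behind the grasp point. The pads swing forward as they close: fully open they stand 13 mm farther back than shut.
Start: joints at [-1.228, 0.398, 0.045, 1.537, -0.019, 1.207, -0.051], TCP at [0.278, 0.588, 0.209] pointing down, gripper open.
Joint ranges: [-2.82, 2.82], [-0.49, 2.23], [-1.37, 1.46], [0, 2.46], [-1.36, 4.5], [0.23, 2], [-2.94, 2.94]. Speed limits (rad/s): [2.57, 2.57, 3.14, 3.14, 3.14, 3.14, 3.14].

INTERFACE

Orientations are given as a unit quaternion [w, x, y, z].
In Python, from rig import read_state, snapshot, camera_info, finish_job, tcp_to_grasp gives the robot as it stands.
- The arm moves only by the tool send_rows, never from a script. Its argument "steps" is one flat list of numbers, 6 for each row, row after row: the shift along the world's x, y, z normalised to -1 to 1, where 1 is 6 cm, then the turn, a rotation vector about the world's x, y, z normalised to -1 to 1, where 1 is 6 degrees. A call has 1 to 12 rows; each row shifts and turns the commanded pose from where the row before left it; what a row does not reach is not made up. A row lasts 1/8 s, in which the tool goes at most 62.5 mm and 10.7 degrees, less where a joint would pass 70% of its speed; a pose out of reach is approached as far as the arm can. A call with a number of a shift or a turn outside -1 to 1 is refused whole. A call with a gripper value outside its range is refused whole. "gripper" is the closure, from 0 (fully open) to 1 (shut), set as the call begins (left out, the last holds). The fingers move at their own pace and stop on an object; the grip force is fixed at half the most. Time passes only in rows, so rows that do not move let the fingers close. It gives the time, the measured TCP pose, the force, the opening and the grip force at its end, in the units of the state.
- read_state(): the state, without advancing time (a new reading comes with each control period).
- snapshot(name): name is "scene" or "top" or "wrist"; returns (picture, depth): 480x640x3 uint8, red, green, blue; 480x640 float32, m along the optical axis (not along the pixel's ray), 0 where there is no reading.
- camera_info(name): a dict with "camera_matrix" (3x3 intrinsics, pixels), "R" (3x3) and "t" (3): a world point X has camera coordinates R X + t. Camera axes: x right, y down, z forward; pixel columns grow to the right and rows downward; lengths in m; the calibration is good to about 2 mm. A picture is of the moment at which its call begins: read the wrist's pose just before it. camera_info takes no time and is no camera call; for the wrist camera it gives the pose at the moment of the call.
- finish_job(): hands the job in; it is judged then, once.
The state is a dict: "time": time; "joint_pos": joint angles; "joint_velocities": joint speeds; "tau": joint torques, N m; "eef_pos": TCP position; "orientation": TCP orientation; "wrist_force": force on the tool from outside, world axes, zero at the start; "ft_torque": the same for the moment, N m; "finger_gap": finger opening in m; "grip_force": force on a finger pad.
Only numpy, scipy, OpenCV 4.12 (cv2) and the standard library are available. Lean on these libraries where they do the work, as an engineer would, in place of code of your own. Each camera call takes 0.05 s, during which the arm holds its last target. There are 200 camera calls.

## Working session

There is one attempt and no reset: what is moved stays moved. The work goes in short steps, Python scripts to look and compute and a tool call to move; the robot and the scene stay as the last step left them, time stands still between calls to the robot, and variables do not carry over. Pictures are saved under pics/ and viewed, at most 10 in all, crops included, and the job is handed in when it is done.

Besides the shell and the picture viewer there is one more tool, called after "Call:" in YAML: its name, and indented under it one key for each argument. send_rows: Moves the arm, as the interface text tells. Its arguments: {"type":"object","properties":{"steps":{"type":"array"},"gripper":{"type":"number"}},"required":["steps"]}

```bash
mkdir -p pics; ls; python3 - <<'E'
from rig import *
import cv2,numpy as np
s=read_state();print({k:np.round(v,3) for k,v in s.items()},tcp_to_grasp)
for n in("scene","top"):
    p,d=snapshot(n);cv2.imwrite(f"pics/{n}0.png",p[:,:,::-1]);np.savez(f"{n}0.npz",p=p,d=d)
    c=camera_info(n);print(n,c["camera_matrix"],c["R"],c["t"])
E
```

```text
pics
{'time': np.float64(0.0), 'joint_pos': array([-1.228,  0.399,  0.045,  1.538, -0.019,  1.207, -0.051]), 'joint_velocities': array([ 0.   ,  0.002, -0.002, -0.001,  0.   , -0.001, -0.002]), 'tau': array([-0.0000e+00, -4.7512e+01,  1.3640e+00, -2.5423e+01,  1.2000e-02,
        1.0000e-02, -0.0000e+00]), 'eef_pos': array([0.278, 0.587, 0.208]), 'orientation': array([-0.   ,  0.219,  0.976, -0.001]), 'wrist_force': array([0.475, 0.301, 0.543]), 'ft_torque': array([ 0.014, -0.017, -0.036]), 'grip_force': np.float64(0.0), 'finger_gap': np.float64(0.085)} 0.0187
scene [[566.947887     0.         312.78217222]
 [  0.         566.947887   242.17333704]
 [  0.           0.           1.        ]] [[-0.62118111 -0.78362219 -0.00838355]
 [-0.61064059  0.49070738 -0.62154994]
 [ 0.4911742  -0.38097575 -0.78332968]] [0.30946252 0.43366046 1.12370674]
top [[551.50621573   0.         324.4442749 ]
 [  0.         551.50621573 231.96446003]
 [  0.           0.           1.        ]] [[-0.01423903 -0.99979131  0.01464861]
 [-0.99886127  0.01355558 -0.04574277]
 [ 0.04553465 -0.01528326 -0.99884584]] [-0.06394903  0.5686633   1.35937076]
```

View pics/scene0.png

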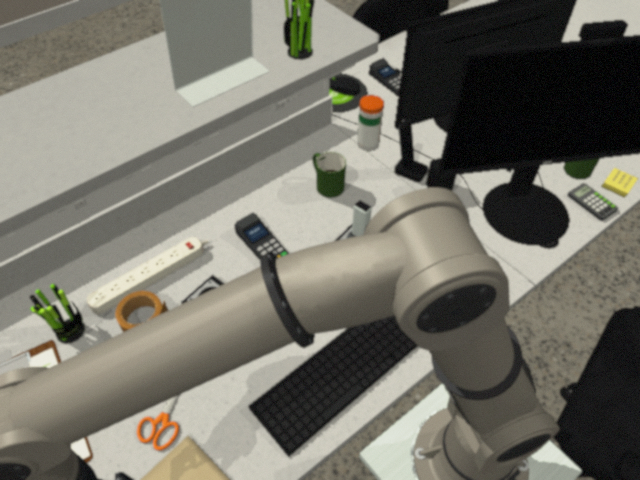

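View pics/top0.png

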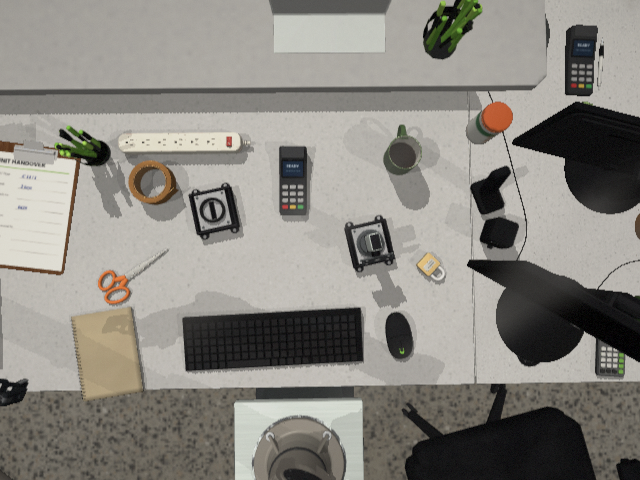

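```bash
python3 - <<'E'
import cv2,numpy as np
p=np.load("top0.npz")["p"][:,:,::-1]
a=cv2.resize(p[170:250,170:255],None,fx=4.6,fy=6,interpolation=cv2.INTER_CUBIC)
a=cv2.resize(p[173:248,175:255],(400,375),interpolation=cv2.INTER_CUBIC)
b=cv2.resize(p[205:280,335:415],(400,375),interpolation=cv2.INTER_CUBIC)
cv2.imwrite("pics/crop.png",np.hstack([a,b]))
E
```

```text
(no output)
```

View pics/crop.png

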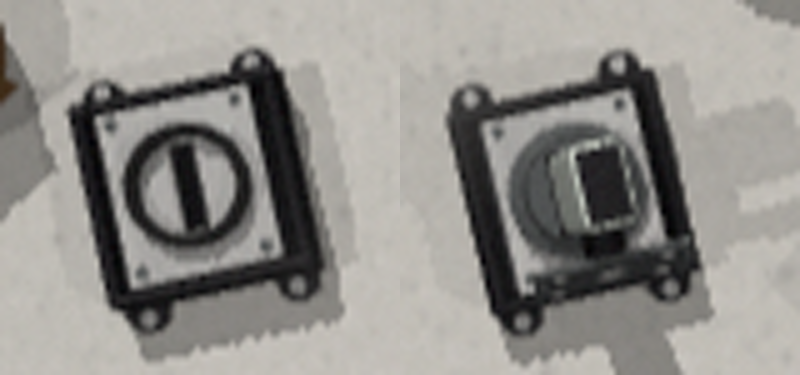

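```bash
cat > h.py <<'E'
import numpy as np,cv2
from rig import *
def ray(n,uv,z,c=None):
    c=c or camera_info(n);K,R,t=map(np.array,(c["camera_matrix"],c["R"],c["t"]))
    uv=np.atleast_2d(uv).astype(float);d=np.c_[uv,np.ones(len(uv))]@np.linalg.inv(K).T@R
    C=-R.T@t;return C+d*((z-C[2])/d[:,2])[:,None]
def px(n,X):
    c=camera_info(n);q=(np.atleast_2d(X)@np.array(c["R"]).T+c["t"])@np.array(c["camera_matrix"]).T;return q[:,:2]/q[:,2:]
E
python3 - <<'E'
from h import *
np.set_printoptions(precision=4,suppress=True)
def yaw(P): # order TL,TR,BR,BL ; x axis = bottom->top
    v=P[0]+P[1]-P[2]-P[3];w=P[0]+P[3]-P[1]-P[2]
    return np.degrees([np.arctan2(v[1],v[0]),np.arctan2(-w[0],w[1])])
A=np.array([(102,95),(254,62),(300,285),(151,318)])/5+[175,173]
B=np.array([(70,100),(220,65),(271,285),(122,320)])/5+[335,205]
for n,P in(("new",A),("old",B)):
    for z in(0.01,0.032):
        W=ray("top",P-.4,z);print(n,z,W.mean(0),yaw(W),np.linalg.norm(W[0]-W[1]),np.linalg.norm(W[1]-W[2]))
print("slot",ray("top",np.array([[188,187]])/5+[174.6,172.6],.032),"collar",ray("top",np.array([[189,186]])/5+[174.6,172.6],.041))
W=ray("top",np.array([[182,143],[198,231]])/5+[174.6,172.6],.032);print("slot ends",W,np.degrees(np.arctan2(*(W[0]-W[1])[1::-1])))
C=np.array([(167,150),(227,138),(236,215),(182,225)])/5+[334.6,204.6]
W=ray("top",C,.163);print("col",W.mean(0),yaw(W),np.linalg.norm(W[0]-W[1]),np.linalg.norm(W[1]-W[2]))
d=np.load("top0.npz")["d"];c=camera_info("top")
for n,P in(("newbolts",A),("oldbolts",B),("slotplate",np.array([[110+60,150]])/5+[175,173]),("coltop",C.mean(0)[None])):
    for u,v in P:
        z=d[int(round(v)),int(round(u))];Pc=np.linalg.inv(c["camera_matrix"])@[u,v,1]*z;print(n,np.array(c["R"]).T@(Pc-c["t"]))
E
```

```text
new 0.01 [0.625  0.2003 0.01  ] [11.6416 11.7113] 0.07735528315059761 0.11406940900054738
new 0.032 [0.6231 0.1963 0.032 ] [11.6416 11.7113] 0.07611737429061535 0.11224396765635622
old 0.01 [ 0.5387 -0.1821  0.01  ] [12.1748 12.3554] 0.07719260877187527 0.11274630837472051
old 0.032 [ 0.5381 -0.18    0.032 ] [12.1748 12.3554] 0.07595730317370668 0.11094204047752156
slot [[0.6245 0.203  0.032 ]] collar [[0.6242 0.2008 0.041 ]]
slot ends [[0.6462 0.2058 0.032 ]
 [0.6028 0.1982 0.032 ]] 9.946092210929512
col [ 0.5393 -0.1819  0.163 ] [ 7.9304 10.1111] 0.027237034925497543 0.0344104532915152
newbolts [0.6696 0.2443 0.0303]
newbolts [0.6886 0.1741 0.0028]
newbolts [0.5759 0.151  0.0083]
newbolts [ 0.5609  0.2274 -0.0031]
oldbolts [ 0.5844 -0.1334  0.0115]
oldbolts [ 0.6014 -0.2096  0.0037]
oldbolts [ 0.4907 -0.2324  0.0097]
oldbolts [ 0.4743 -0.158   0.005 ]
slotplate [0.6446 0.2159 0.0054]
coltop [ 0.5393 -0.1818  0.1638]
```

```bash
python3 - <<'E'
from h import *
from scipy.spatial.transform import Rotation as Ro
c=camera_info("wrist");s=read_state();R=np.array(c["R"]);C=-R.T@c["t"]
T=Ro.from_quat(np.roll(s["orientation"],-1)).as_matrix()
print(T.round(3),"cam pos in tool",T.T@(C-s["eef_pos"]),"cam fwd in tool",T.T@R[2],"K",c["camera_matrix"][0][0])
E
```

```text
[[-0.904  0.428 -0.001]
 [ 0.428  0.904 -0.002]
 [-0.    -0.002 -1.   ]] cam pos in tool [ 0.08289313 -0.0002332  -0.16531467] cam fwd in tool [-3.19807281e-01 -1.74714313e-04  9.47482597e-01] K 367.9496312658994
```

Call:
send_rows:
  steps: [0.578, -0.647, 0.07, 0, 0, -0.887, 0.578, -0.647, 0.07, 0, 0, -0.887, 0.578, -0.647, 0.07, 0, 0, -0.887, 0.578, -0.647, 0.07, 0, 0, -0.887, 0.578, -0.647, 0.07, 0, 0, -0.887, 0.578, -0.647, 0.07, 0, 0, -0.887, 0.578, -0.647, 0.07, 0, 0, -0.887, 0.578, -0.647, 0.07, 0, 0, -0.887, 0.578, -0.647, 0.07, 0, 0, -0.887, 0.578, -0.647, 0.07, 0, 0, -0.887, 0, 0, 0, 0, 0, 0, 0, 0, 0, 0, 0, 0]
  gripper: 0

```text
time: 1.6
eef_pos: [0.6241, 0.2, 0.2501]
orientation: [-0.001, 0.633, 0.774, -0.0]
wrist_force: [-0.2, 0.7, -0.4]
finger_gap: 0.0859
grip_force: 0.0
```

```bash
python3 - <<'E'
from h import *
s=read_state();c=camera_info("wrist");p,d=snapshot("wrist");cv2.imwrite("pics/w1.png",p[:,:,::-1]);np.savez("w1.npz",p=p,d=d,**{k:np.array(c[k]) for k in c if k in("camera_matrix","R","t")})
print(s["eef_pos"],s["wrist_force"],s["joint_pos"])
E
```

```text
[0.62413083 0.1999683  0.25005343] [-0.19485093  0.73230798 -0.44906818] [-0.66695572  0.40855931  0.40990773  1.47382742 -0.1661351   1.29470682
 -0.04096032]
```

View pics/w1.png

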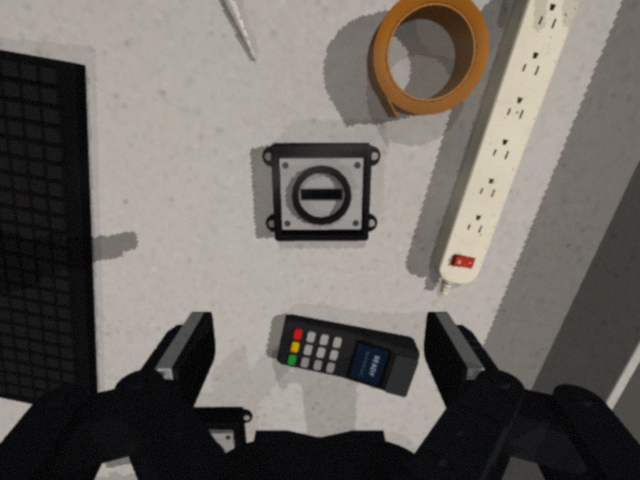

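```bash
python3 - <<'E'
from h import *
np.set_printoptions(precision=4,suppress=True)
f=np.load("w1.npz");p=f["p"];c={k:f[k] for k in("camera_matrix","R","t")}
g=cv2.cvtColor(p,cv2.COLOR_RGB2GRAY)
m=(g<70).astype(np.uint8)
cs,h=cv2.findContours(m[135:250,255:385],cv2.RETR_TREE,cv2.CHAIN_APPROX_NONE,offset=(255,135))
for q in cs:
    if cv2.contourArea(q)<60: continue
    r=cv2.minAreaRect(q);box=cv2.boxPoints(r);print("area",cv2.contourArea(q),"rect",np.round(r[0],1),np.round(r[1],1),round(r[2],1))
    for z in(.0,.03,.041):
        W=ray("",box,z,c);e=[W[1]-W[0],W[2]-W[1]];print("  z",z,W.mean(0)[:2],[(round(np.linalg.norm(v[:2]),4),round(np.degrees(np.arctan2(v[1],v[0])),1)) for v in e])
    E=None
B=np.array([(268.5,155.5),(374.5,155.5),(371,223),(270.5,223)])
W=ray("",B,.008,c);print(W,W.mean(0))
cv2.imwrite("pics/w1c.png",cv2.resize(p[135:250,255:385,::-1],(780,690)[:2] if 0 else (650,575),interpolation=cv2.INTER_CUBIC))
E
```

```text
area 9551.5 rect [320.5 191.5] [ 97. 117.] 90.0
  z 0.0 [0.6249 0.1988] [(np.float64(0.128), np.float64(11.5)), (np.float64(0.1121), np.float64(-75.6))]
  z 0.03 [0.6237 0.2047] [(np.float64(0.1188), np.float64(11.5)), (np.float64(0.104), np.float64(-75.6))]
  z 0.041 [0.6232 0.2069] [(np.float64(0.1154), np.float64(11.5)), (np.float64(0.101), np.float64(-75.6))]
area 6151.5 rect [321. 193.] [86. 74.] 0.0
  z 0.0 [0.6256 0.1982] [(np.float64(0.0856), np.float64(99.4)), (np.float64(0.0951), np.float64(11.5))]
  z 0.03 [0.6243 0.2041] [(np.float64(0.0795), np.float64(99.4)), (np.float64(0.0883), np.float64(11.5))]
  z 0.041 [0.6238 0.2063] [(np.float64(0.0772), np.float64(99.4)), (np.float64(0.0857), np.float64(11.5))]
area 2655.5 rect [321. 195.] [58. 58.] 90.0
  z 0.0 [0.626  0.1964] [(np.float64(0.0647), np.float64(11.5)), (np.float64(0.0673), np.float64(-77.0))]
  z 0.03 [0.6247 0.2025] [(np.float64(0.06), np.float64(11.5)), (np.float64(0.0624), np.float64(-77.0))]
  z 0.041 [0.6242 0.2047] [(np.float64(0.0583), np.float64(11.5)), (np.float64(0.0607), np.float64(-77.0))]
area 654.5
[... 497 characters left out ...]
.6))]
  z 0.03 [0.6207 0.218 ] [(np.float64(0.0448), np.float64(13.3)), (np.float64(0.0186), np.float64(-75.6))]
  z 0.041 [0.6203 0.2198] [(np.float64(0.0436), np.float64(13.3)), (np.float64(0.018), np.float64(-75.6))]
area 66.5 rect [374.5 155.5] [9. 9.] 0.0
  z 0.0 [0.675  0.2523] [(np.float64(0.0098), np.float64(104.0)), (np.float64(0.0099), np.float64(11.5))]
  z 0.03 [0.6701 0.2544] [(np.float64(0.009), np.float64(104.0)), (np.float64(0.0092), np.float64(11.5))]
  z 0.041 [0.6683 0.2551] [(np.float64(0.0088), np.float64(104.0)), (np.float64(0.0089), np.float64(11.5))]
[[0.561  0.2301 0.008 ]
 [0.6736 0.2529 0.008 ]
 [0.6884 0.1783 0.008 ]
 [0.5751 0.1553 0.008 ]] [0.6245 0.2042 0.008 ]
```

View pics/w1c.png

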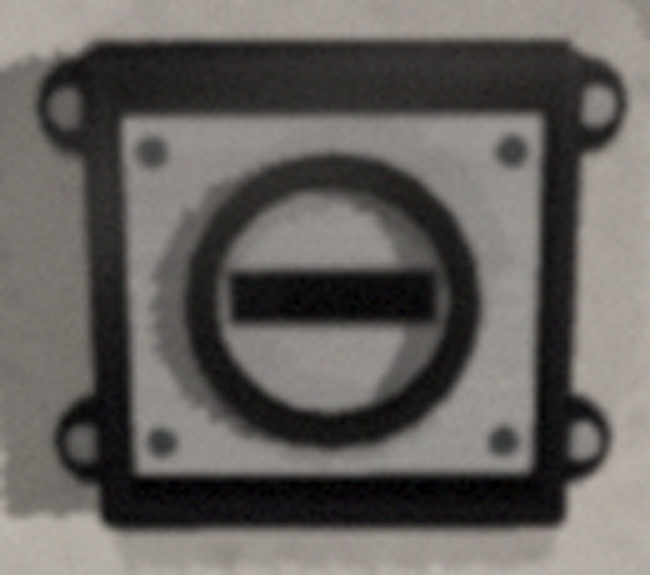

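Call:
send_rows:
  steps: [-0.094, -0.424, 0.022, 0, 0, -1, -0.094, -0.424, 0.022, 0, 0, -1, -0.094, -0.424, 0.022, 0, 0, -1, -0.094, -0.424, 0.022, 0, 0, -1, -0.094, -0.424, 0.022, 0, 0, -1, -0.094, -0.424, 0.022, 0, 0, -1, -0.094, -0.424, 0.022, 0, 0, -1, -0.094, -0.424, 0.022, 0, 0, -1, -0.094, -0.424, 0.022, 0, 0, -1, -0.094, -0.424, 0.022, 0, 0, -1, -0.094, -0.424, 0.022, 0, 0, -1, -0.094, -0.424, 0.022, 0, 0, -1]

```text
time: 3.15
eef_pos: [0.5568, -0.1043, 0.2664]
orientation: [-0.001, 0.967, 0.255, 0.0]
wrist_force: [-0.5, -0.5, 0.1]
finger_gap: 0.0852
grip_force: 0.0
```

Call:
send_rows:
  steps: [-0.094, -0.424, 0.022, 0, 0, -1, -0.094, -0.424, 0.022, 0, 0, -1, -0.094, -0.424, 0.022, 0, 0, -1, 0, 0, 0, 0, 0, 0, 0, 0, 0, 0, 0, 0]

```text
time: 3.78
eef_pos: [0.5407, -0.1796, 0.2702]
orientation: [-0.001, 0.995, 0.102, 0.0]
wrist_force: [-1.0, 0.2, -1.0]
finger_gap: 0.0854
grip_force: 0.0
```

```bash
python3 - <<'E'
from h import *
s=read_state();c=camera_info("wrist");p,d=snapshot("wrist");cv2.imwrite("pics/w2.png",p[:,:,::-1]);np.savez("w2.npz",p=p,d=d,**{k:np.array(c[k]) for k in c if k in("camera_matrix","R","t")})
print(s["eef_pos"],s["wrist_force"],s["joint_pos"])
E
```

```text
[ 0.54072471 -0.17959001  0.27021974] [-1.00706399  0.15292318 -1.02105417] [-0.43162012  0.29433456  0.85267032  1.66328588 -0.23093746  1.28942464
 -0.90138654]
```

View pics/w2.png

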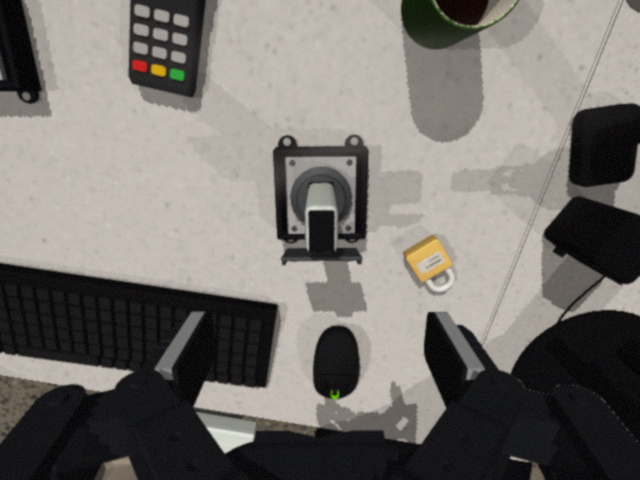

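```bash
python3 - <<'E'
from h import *
from scipy.spatial.transform import Rotation as Ro
np.set_printoptions(precision=4,suppress=True)
f=np.load("w2.npz");p=f["p"];c={k:f[k] for k in("camera_matrix","R","t")}
g=cv2.cvtColor(p,cv2.COLOR_RGB2GRAY).astype(int)
for v in(212,220,228,236):print(v,g[v,300:344])
print(g[195:260,321])
W=ray("",np.array([(288,142),(354,142),(352,240),(291,240)]),.008,c);print(W,W.mean(0))
v=W[1]-W[0];print(np.degrees(np.arctan2(v[1],v[0])))
s=read_state();T=Ro.from_quat(np.roll(s["orientation"],-1)).as_matrix();print(T,np.degrees(np.arctan2(T[1,1],T[0,1])))
cv2.imwrite("pics/w2c.png",cv2.resize(p[130:275,260:380,::-1],(480,580),interpolation=cv2.INTER_CUBIC))
E
```

```text
212 [ 53  55  60  71  97 147 175 175 121  53  20  15  22  20  18  23  20  22
  22  23  23  19  22  25  22  22  19  22  27  23  22  29  29  52 107 145
 139 103  75  61  53  49  39  41]
220 [ 82  68  59  58  79 127 160 162 118  53  19  15  22  16  19  19  16  17
  19  18  16  20  20  20  20  19  20  16  16  19  18  19  18  47 102 139
 131  97  59  50  58  68  79  95]
228 [154 153 152 154 146 148 168 176 144  68  23  19  17  22  15  16  19  18
  19  22  17  19  16  20  17  21  21  20  19  21  12  18  18  41  84 130
 128 105  86  79  88 106 126 137]
236 [ 23  22  22  29  58 111 162 183 153  74  21  22  22  17  19  21  14  21
  16  17  11  21  18  15  19  18  20  17  21  13  18  17  20  53 105 144
 133  86  40  15   9  13  12  14]
[152 152 151 153 150 153 153 154 150 158 171 188 204 204 179 108  44  19
  25  19  17  20  18  22  21  20  20  13  16  21  18  17  13  19  21  15
  18  18  14  12  17  21  10  18  17  16  20  19  19  19  20  18  20  17
  16  17  15  16  21  20  22  30  35  38  56]
[[ 0.5864 -0.1337  0.008 ]
 [ 0.6015 -0.2064  0.008 ]
 [ 0.4878 -0.231   0.008 ]
 [ 0.4726 -0.1578  0.008 ]] [ 0.5371 -0.1822  0.008 ]
-78.31012294891387
[[ 0.9791  0.2035 -0.0001]
 [ 0.2035 -0.9791  0.0013]
 [ 0.0001 -0.0013 -1.    ]] -78.25858072038
```

View pics/w2c.png

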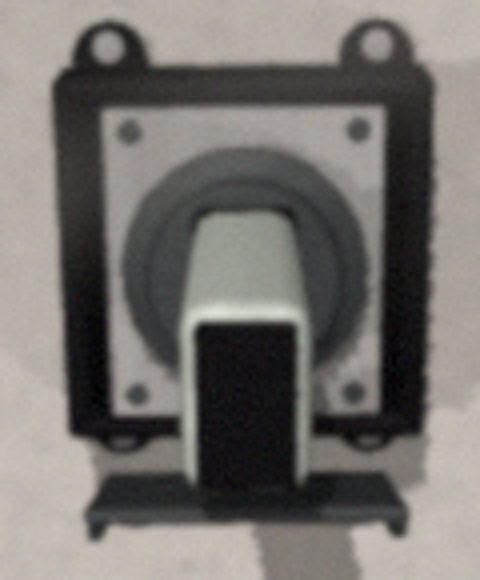

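```bash
python3 - <<'E'
from h import *
np.set_printoptions(precision=4,suppress=True)
f=np.load("w2.npz");c={k:f[k] for k in("camera_matrix","R","t")}
W=ray("",np.array([(320.8,207.5)]),.163,c);a=np.radians(11.75);x=np.array([np.cos(a),np.sin(a),0]);print(W, W-.02*x)
E
```

```text
[[ 0.5565 -0.1772  0.163 ]] [[ 0.5369 -0.1813  0.163 ]]
```

Call:
send_rows:
  steps: [-0.045, -0.035, -0.4, 0, 0, 0.05, 0, 0, -0.6, 0, 0, 0, 0, 0, -0.7, 0, 0, 0, 0, 0, -0.6, 0, 0, 0, 0, 0, -0.4, 0, 0, 0, 0, 0, 0, 0, 0, 0, 0, 0, 0, 0, 0, 0]

```text
time: 4.7
eef_pos: [0.5385, -0.1837, 0.1095]
orientation: [0.0, 0.995, 0.103, 0.001]
wrist_force: [0.0, -0.2, 0.3]
finger_gap: 0.085
grip_force: 0.0
```

Call:
send_rows:
  steps: [0, 0, 0, 0, 0, 0, 0, 0, 0, 0, 0, 0, 0, 0, 0, 0, 0, 0, 0, 0, 0, 0, 0, 0, 0, 0, 0, 0, 0, 0, 0, 0, 0, 0, 0, 0]
  gripper: 1

```text
time: 5.45
eef_pos: [0.5376, -0.1838, 0.1087]
orientation: [-0.0, 0.995, 0.103, 0.0]
wrist_force: [-1.0, 2.2, 2.9]
finger_gap: 0.0251
grip_force: 62.2
```

Call:
send_rows:
  steps: [0, 0, -0.03, 0, 0, 0, 0, 0, -0.03, 0, 0, 0, 0, 0, 0, 0, 0, 0]

```text
time: 5.82
eef_pos: [0.5376, -0.1838, 0.105]
orientation: [-0.0, 0.995, 0.103, 0.0]
wrist_force: [-0.9, 4.0, 4.6]
finger_gap: 0.0252
grip_force: 62.6
```

Call:
send_rows:
  steps: [0, -0.01, -0.02, 0, 0, 0, 0, 0, 0, 0, 0, 0]

```text
time: 6.08
eef_pos: [0.5378, -0.1844, 0.1047]
orientation: [-0.001, 0.995, 0.103, 0.0]
wrist_force: [-2.4, 4.2, 10.7]
finger_gap: 0.0253
grip_force: 63.2
```

Call:
send_rows:
  steps: [0.02, 0.025, -0.01, 0, 0, 0, 0, 0, 0, 0, 0, 0]

```text
time: 6.32
eef_pos: [0.5382, -0.1841, 0.1046]
orientation: [-0.0, 0.995, 0.102, -0.0]
wrist_force: [-4.6, 2.5, 14.8]
finger_gap: 0.0249
grip_force: 63.8
```

Call:
send_rows:
  steps: [-0.025, 0.01, 0, 0, 0, 0.5, 0, 0, 0, 0, 0, 0.5, 0, 0, 0, 0, 0, 0.5, 0, 0, 0, 0, 0, 0.5, 0, 0, 0, 0, 0, 0]

```text
time: 6.95
eef_pos: [0.5373, -0.1852, 0.1045]
orientation: [0.002, 0.979, 0.206, 0.0]
wrist_force: [-3.8, 0.1, 11.5]
finger_gap: 0.0249
grip_force: 63.3
```

```bash
cat > st.py <<'E'
from h import *
s=read_state();q=s["orientation"];print(s["time"],np.round(s["eef_pos"],4),"yawx",np.degrees(2*np.arctan2(q[2],q[1])).round(2),np.round(s["wrist_force"],1),np.round(s["ft_torque"],2))
E
python3 st.py
```

```text
6.95 [ 0.5373 -0.1852  0.1045] yawx 23.73 [-3.8  0.1 11.5] [-0.19  0.72  0.03]
```

Call:
send_rows:
  steps: [0, 0, 0, 0, 0, 0.8, 0, 0, 0, 0, 0, 0.8, 0, 0, 0, 0, 0, 0.8, 0, 0, 0, 0, 0, 0.8, 0, 0, 0, 0, 0, 0.8, 0, 0, 0, 0, 0, 0.8, 0, 0, 0, 0, 0, 0.8, 0, 0, 0, 0, 0, 0.8, 0, 0, 0, 0, 0, 0.8, 0, 0, 0, 0, 0, 0]

```text
time: 8.2
eef_pos: [0.5369, -0.1859, 0.1046]
orientation: [0.002, 0.834, 0.551, -0.0]
wrist_force: [-3.2, -2.0, 11.3]
finger_gap: 0.0254
grip_force: 63.3
```

```bash
python3 st.py
```

```text
8.2 [ 0.5369 -0.1859  0.1046] yawx 66.89 [-3.2 -2.  11.3] [-0.32  0.77  0.05]
```

Call:
send_rows:
  steps: [0, 0, 0, 0, 0, 0.8, 0, 0, 0, 0, 0, 0.8, 0, 0, 0, 0, 0, 0.8, 0, 0, 0, 0, 0, 0.8, 0, 0, 0, 0, 0, 0.8, 0, 0, 0, 0, 0, 0.8, 0, 0, 0, 0, 0, 0.8, 0, 0, 0, 0, 0, 0.2, 0, 0, 0, 0, 0, 0]

```text
time: 9.32
eef_pos: [0.5392, -0.1851, 0.1046]
orientation: [0.003, 0.631, 0.775, 0.001]
wrist_force: [1.6, -0.1, 6.2]
finger_gap: 0.0249
grip_force: 62.7
```

```bash
python3 st.py
```

```text
9.325 [ 0.5392 -0.1851  0.1046] yawx 101.69 [ 1.6 -0.1  6.2] [-0.09 -0.31 -0.09]
```

Turned. Lift slowly, watching the force.

Call:
send_rows:
  steps: [0, 0, 0.06, 0, 0, 0, 0, 0, 0.06, 0, 0, 0, 0, 0, 0.06, 0, 0, 0, 0, 0, 0.06, 0, 0, 0, 0, 0, 0, 0, 0, 0]

```text
time: 9.95
eef_pos: [0.5379, -0.1821, 0.117]
orientation: [0.001, 0.63, 0.776, 0.0]
wrist_force: [4.4, -1.1, -4.5]
finger_gap: 0.0253
grip_force: 61.3
```

```bash
python3 st.py
```

```text
9.95 [ 0.5379 -0.1821  0.117 ] yawx 101.83 [ 4.4 -1.1 -4.5] [-0.27 -1.74  0.04]
```

Call:
send_rows:
  steps: [0.01, 0, 0.1, 0, 0, 0, 0, 0, 0.15, 0, 0, 0, 0, 0, 0.25, 0, 0, 0, 0, 0, 0.4, 0, 0, 0, 0, 0, 0.4, 0, 0, 0, 0, 0, 0, 0, 0, 0, 0, 0, 0, 0, 0, 0]

```text
time: 10.82
eef_pos: [0.5364, -0.1824, 0.1946]
orientation: [-0.001, 0.631, 0.776, -0.0]
wrist_force: [-0.2, -0.4, -3.5]
finger_gap: 0.0252
grip_force: 61.5
```

```bash
python3 st.py; python3 - <<'E'
from h import *
p,d=snapshot("top");cv2.imwrite("pics/t1.png",cv2.resize(p[160:300,330:470,::-1],(560,560),interpolation=cv2.INTER_CUBIC))
E
```

```text
10.825 [ 0.5364 -0.1824  0.1946] yawx 101.77 [-0.2 -0.4 -3.5] [-0.02  0.03 -0.04]
```

View pics/t1.png

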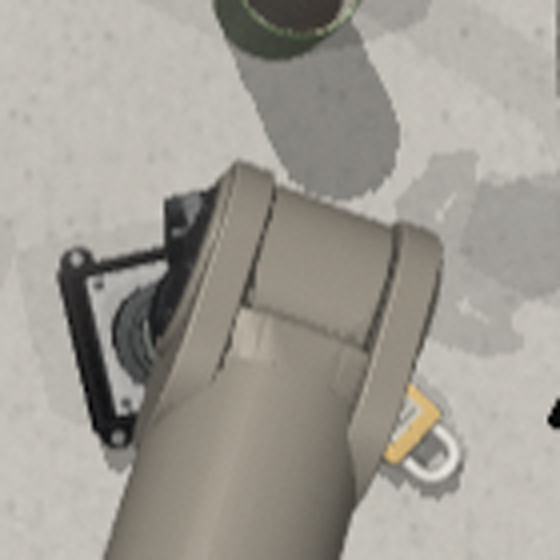

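Call:
send_rows:
  steps: [0.074, 0.32, 0, 0, 0, 0, 0.148, 0.64, 0, 0, 0, 0, 0.148, 0.64, 0, 0, 0, 0, 0.148, 0.64, 0, 0, 0, 0, 0.148, 0.64, 0, 0, 0, 0, 0.148, 0.64, 0, 0, 0, 0, 0.148, 0.64, 0, 0, 0, 0, 0.148, 0.64, 0, 0, 0, 0, 0.148, 0.64, 0, 0, 0, 0, 0.148, 0.64, 0, 0, 0, 0, 0.074, 0.32, 0, 0, 0, 0, 0, 0, 0, 0, 0, 0]

```text
time: 12.38
eef_pos: [0.6257, 0.2023, 0.1943]
orientation: [-0.001, 0.63, 0.777, -0.001]
wrist_force: [0.0, -0.1, -3.0]
finger_gap: 0.0251
grip_force: 61.5
```

Call:
send_rows:
  steps: [0, 0, -0.25, 0, 0, 0, 0, 0, -0.25, 0, 0, 0, 0, 0, -0.2, 0, 0, 0, 0, 0, 0, 0, 0, 0, 0, 0, 0, 0, 0, 0]

```text
time: 13.0
eef_pos: [0.6268, 0.2012, 0.1538]
orientation: [0.0, 0.631, 0.776, 0.0]
wrist_force: [-0.4, 0.5, -2.9]
finger_gap: 0.025
grip_force: 61.3
```

```bash
python3 st.py;  python3 - <<'E'
from h import *
c=camera_info("wrist");p,d=snapshot("wrist");cv2.imwrite("pics/w3.png",p[:,:,::-1]);np.savez("w3.npz",p=p,d=d,**{k:np.array(c[k]) for k in c if k in("camera_matrix","R","t")})
E
```

```text
13.0 [0.6268 0.2012 0.1538] yawx 101.76 [-0.4  0.5 -2.9] [ 0.04 -0.05  0.08]
```

View pics/w3.png

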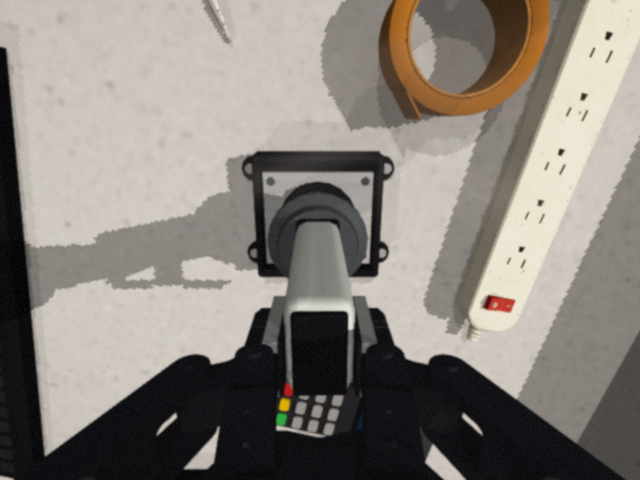

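Call:
send_rows:
  steps: [-0.025, 0.02, -0.2, 0, 0, 0, 0, 0, -0.15, 0, 0, 0, 0, 0, -0.06, 0, 0, 0, 0, 0, 0, 0, 0, 0]

```text
time: 13.55
eef_pos: [0.6248, 0.2023, 0.1284]
orientation: [-0.0, 0.631, 0.776, -0.0]
wrist_force: [0.5, 0.3, -2.9]
finger_gap: 0.0253
grip_force: 61.6
```

Call:
send_rows:
  steps: [0, 0, -0.02, 0, 0, 0, 0, 0, -0.02, 0, 0, 0, 0, 0, 0, 0, 0, 0]

```text
time: 13.92
eef_pos: [0.625, 0.2024, 0.1266]
orientation: [0.0, 0.631, 0.776, 0.0]
wrist_force: [0.1, 0.6, -3.5]
finger_gap: 0.0249
grip_force: 61.6
```

```bash
python3 st.py
```

```text
13.925 [0.625  0.2024 0.1266] yawx 101.77 [ 0.1  0.6 -3.5] [-0.07  0.03 -0.03]
```

Call:
send_rows:
  steps: [0, 0, -0.02, 0, 0, 0, 0, 0, -0.02, 0, 0, 0, 0, 0, -0.02, 0, 0, 0, 0, 0, 0, 0, 0, 0]

```text
time: 14.42
eef_pos: [0.625, 0.2024, 0.1228]
orientation: [0.0, 0.631, 0.776, -0.0]
wrist_force: [0.2, 0.4, -3.3]
finger_gap: 0.0249
grip_force: 61.6
```

```bash
python3 st.py
```

```text
14.425 [0.625  0.2024 0.1228] yawx 101.77 [ 0.2  0.4 -3.3] [ 0.02 -0.01  0.02]
```

Call:
send_rows:
  steps: [0, 0, -0.02, 0, 0, 0, 0, 0, -0.02, 0, 0, 0, 0, 0, 0, 0, 0, 0]

```text
time: 14.8
eef_pos: [0.6249, 0.2024, 0.1204]
orientation: [0.0, 0.631, 0.776, -0.0]
wrist_force: [0.3, -0.2, -3.1]
finger_gap: 0.0251
grip_force: 61.7
```

```bash
python3 st.py
```

```text
14.8 [0.6249 0.2024 0.1204] yawx 101.77 [ 0.3 -0.2 -3.1] [-0.01 -0.03 -0.06]
```

Call:
send_rows:
  steps: [0, 0, -0.03, 0, 0, 0, 0, 0, -0.03, 0, 0, 0, 0, 0, -0.03, 0, 0, 0, 0, 0, 0, 0, 0, 0]

```text
time: 15.3
eef_pos: [0.6249, 0.2024, 0.1149]
orientation: [-0.0, 0.631, 0.776, -0.0]
wrist_force: [-0.6, -1.0, -2.9]
finger_gap: 0.0251
grip_force: 61.6
```

```bash
python3 st.py
```

```text
15.3 [0.6249 0.2024 0.1149] yawx 101.77 [-0.6 -1.  -2.9] [-0.02  0.03 -0.02]
```

Call:
send_rows:
  steps: [0, 0, -0.03, 0, 0, 0, 0, 0, -0.03, 0, 0, 0, 0, 0, -0.03, 0, 0, 0, 0, 0, -0.03, 0, 0, 0, 0, 0, -0.03, 0, 0, 0, 0, 0, 0, 0, 0, 0]

```text
time: 16.05
eef_pos: [0.6253, 0.2025, 0.1066]
orientation: [0.0, 0.631, 0.776, 0.0]
wrist_force: [-1.5, -0.0, 4.7]
finger_gap: 0.0251
grip_force: 62.7
```

```bash
python3 st.py
```

```text
16.05 [0.6253 0.2025 0.1066] yawx 101.76 [-1.5 -0.   4.7] [-0.16  0.45  0.02]
```

Call:
send_rows:
  steps: [0, 0, -0.02, 0, 0, 0, 0, 0, -0.02, 0, 0, 0, 0, 0, 0, 0, 0, 0]

```text
time: 16.42
eef_pos: [0.6253, 0.2025, 0.1047]
orientation: [0.0, 0.631, 0.776, 0.0]
wrist_force: [-3.1, -0.7, 7.7]
finger_gap: 0.0254
grip_force: 62.8
```

```bash
python3 st.py
```

```text
16.425 [0.6253 0.2025 0.1047] yawx 101.77 [-3.1 -0.7  7.7] [-0.19  0.69  0.03]
```

Call:
send_rows:
  steps: [0, 0, -0.012, 0, 0, 0, 0, 0, 0, 0, 0, -0.5, 0, 0, 0, 0, 0, -0.5, 0, 0, 0, 0, 0, -0.5, 0, 0, 0, 0, 0, 0]

```text
time: 17.05
eef_pos: [0.6268, 0.2038, 0.1046]
orientation: [0.001, 0.69, 0.724, 0.002]
wrist_force: [-1.8, 1.4, 6.4]
finger_gap: 0.025
grip_force: 62.9
```

```bash
python3 st.py
```

```text
17.05 [0.6268 0.2038 0.1046] yawx 92.78 [-1.8  1.4  6.4] [0.17 0.09 0.04]
```

Call:
send_rows:
  steps: [0, 0, 0, 0, 0, -0.8, 0, 0, 0, 0, 0, -0.8, 0, 0, 0, 0, 0, -0.8, 0, 0, 0, 0, 0, -0.8, 0, 0, 0, 0, 0, -0.8, 0, 0, 0, 0, 0, 0]

```text
time: 17.8
eef_pos: [0.6275, 0.2033, 0.1046]
orientation: [0.001, 0.825, 0.565, 0.003]
wrist_force: [0.7, 0.6, 5.1]
finger_gap: 0.0254
grip_force: 62.7
```

```bash
python3 st.py
```

```text
17.8 [0.6275 0.2033 0.1046] yawx 68.76 [0.7 0.6 5.1] [-0.02 -0.24 -0.07]
```

Call:
send_rows:
  steps: [-0.01, 0, -0.01, 0, 0, -0.8, 0, 0, 0, 0, 0, -0.8, 0, 0, 0, 0, 0, -0.8, 0, 0, 0, 0, 0, -0.8, 0, 0, 0, 0, 0, -0.8, 0, 0, 0, 0, 0, -0.8, 0, 0, 0, 0, 0, -0.8, 0, 0, 0, 0, 0, -0.8, 0, 0, 0, 0, 0, 0]

```text
time: 18.92
eef_pos: [0.628, 0.2022, 0.1046]
orientation: [0.001, 0.965, 0.262, 0.004]
wrist_force: [1.4, -0.2, 7.6]
finger_gap: 0.0247
grip_force: 63.0
```

```bash
python3 st.py
```

```text
18.925 [0.628  0.2022 0.1046] yawx 30.34 [ 1.4 -0.2  7.6] [-0.42 -0.4   0.01]
```

Call:
send_rows:
  steps: [0, 0, 0, 0, 0, -0.8, 0, 0, 0, 0, 0, -0.8, 0, 0, 0, 0, 0, -0.8, 0, 0, 0, 0, 0, -0.5, 0, 0, 0, 0, 0, -0.3, 0, 0, 0, 0, 0, 0]

```text
time: 19.68
eef_pos: [0.625, 0.2024, 0.1046]
orientation: [0.0, 0.995, 0.098, 0.001]
wrist_force: [-5.0, 0.0, 13.1]
finger_gap: 0.0255
grip_force: 63.8
```

```bash
python3 st.py
```

```text
19.675 [0.625  0.2024 0.1046] yawx 11.28 [-5.   0.  13.1] [-0.57  1.18  0.35]
```

Call:
send_rows:
  steps: [0, 0, 0.03, 0, 0, 0, 0, 0, 0.03, 0, 0, 0, 0, 0, 0.03, 0, 0, 0, 0, 0, 0, 0, 0, 0]

```text
time: 20.18
eef_pos: [0.6245, 0.2023, 0.1077]
orientation: [0.0, 0.995, 0.097, 0.0]
wrist_force: [-0.5, -0.5, 1.6]
finger_gap: 0.0252
grip_force: 62.2
```

```bash
python3 st.py
```

```text
20.175 [0.6245 0.2023 0.1077] yawx 11.18 [-0.5 -0.5  1.6] [-0.4   0.17  0.23]
```

Call:
send_rows:
  steps: [0, 0, 0.02, 0, 0, 0, 0, 0, 0.012, 0, 0, 0, 0, 0, 0, 0, 0, 0]

```text
time: 20.55
eef_pos: [0.6244, 0.2023, 0.1094]
orientation: [0.0, 0.995, 0.097, -0.0]
wrist_force: [1.4, -0.4, -1.1]
finger_gap: 0.0252
grip_force: 61.8
```

```bash
python3 st.py
```

```text
20.55 [0.6244 0.2023 0.1094] yawx 11.17 [ 1.4 -0.4 -1.1] [-0.44 -0.16  0.15]
```

Release, then rise straight up and back to look.

Call:
send_rows:
  steps: [0, 0, 0, 0, 0, 0, 0, 0, 0, 0, 0, 0, 0, 0, 0, 0, 0, 0, 0, 0, 0, 0, 0, 0, 0, 0, 0, 0, 0, 0, 0, 0, 0, 0, 0, 0]
  gripper: 0

```text
time: 21.3
eef_pos: [0.6244, 0.2024, 0.1097]
orientation: [0.0, 0.995, 0.097, -0.0]
wrist_force: [-0.9, -0.1, -0.5]
finger_gap: 0.0859
grip_force: 0.0
```

Call:
send_rows:
  steps: [0, 0, 0.3, 0, 0, 0, 0, 0, 0.6, 0, 0, 0, 0, 0, 0.7, 0, 0, 0, 0, 0, 0.7, 0, 0, 0, 0, 0, 0.4, 0, 0, 0, 0, 0, 0, 0, 0, 0, 0, 0, 0, 0, 0, 0]

```text
time: 22.18
eef_pos: [0.6239, 0.2024, 0.2712]
orientation: [0.0, 0.995, 0.097, -0.001]
wrist_force: [0.1, 0.6, 0.5]
finger_gap: 0.0855
grip_force: 0.0
```

```bash
python3 st.py;  python3 - <<'E'
from h import *
c=camera_info("wrist");p,d=snapshot("wrist");cv2.imwrite("pics/w4.png",p[:,:,::-1]);np.savez("w4.npz",p=p,d=d,**{k:np.array(c[k]) for k in c if k in("camera_matrix","R","t")})
E
```

```text
22.175 [0.6239 0.2024 0.2712] yawx 11.17 [0.1 0.6 0.5] [ 0.03  0.   -0.02]
```

View pics/w4.png

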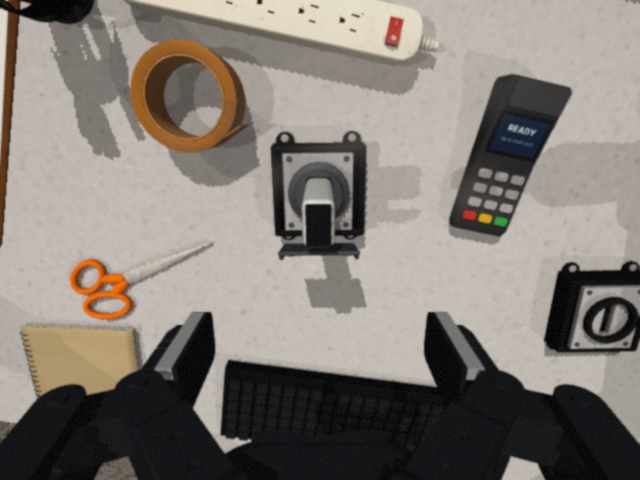

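```bash
python3 - <<'E'
from h import *
def top(fn,u,v):
    f=np.load(fn);z=np.median(f["d"][v-8:v+9,u-6:u+7]);return f["R"].T@(np.linalg.inv(f["camera_matrix"])@[u,v,1]*z-f["t"])
print(top("w2.npz",321,228),top("w4.npz",318,222))
E
```

```text
[ 0.54144704 -0.18048248  0.16582176] [0.62834627 0.20438438 0.16549697]
```

Its top is at the same height as it was when locked in the old mount, and the plate faces the staff side, so I'm handing in.

```bash
python3 -c "
from rig import *
print(finish_job())"
```

```text
the job is handed in; nothing more can be done
None
```

The post is moved to the empty mount and appears locked there upright, with its terminal plate on the staff side. Its column top measured within 1 mm of its height in the old mount. The gripper is clear, and I handed the job in at about 22 s; no verdict came back.

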